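Push the soldering block home in the corner stop

ROBOT

A 7-joint arm with a two-finger parallel gripper is mounted at the origin on the work surface. World frame = base frame: x ahead of the robot, y to its left, z up, the work surface at z = 0. Lengths are in m, angles in degrees, forces in N, time in s.
With the tool pointing down it reaches from about 0.425 to 0.875 m from the base axis. Payload 4.7 kg.
Tool frame: the origin (TCP) lies at the very end of the fingers, on their centre line; the grasp point (between the pads) lies 19 mm behind it (env.grasp_offset is the distance from the TCP to the grasp point, in m); z points along the fingers, y is the line along which they close (so a half turn about z gives the same grasp; the last joint's range is limited). The gripper opens to 87 mm and grips with 3 to 60 N. Pads are 19 mm wide; open, the fingers measure 117 mm over their backs; the gripper's body (75 mm by 190 mm) begins 51 mm behind the grasp point.
Start: joints at [73.574, 18.392, -4.016, 83.108, 1.295, 78.541, -3.26], TCP at [0.193, -0.621, 0.223] pointing down, gripper open.
Joint ranges: [-163.93, 163.93], [-17.29, 119.83], [-79.2, 71.16], [3.27, 140.29], [-89.18, 269.18], [5.43, 117.66], [-154.24, 154.24]. Speed limits (degrees/s): [147.25, 147.25, 180, 180, 180, 180, 180].

INTERFACE

Orientations are given as [roll, pitch, yaw] about the fixed x, y, z axes, in that order (R = Rz(yaw) Ry(pitch) Rx(roll)).
In Python, from cell import env gives the robot as it stands. The module is installed in compiled form; this text tells all that it offers.
- The arm moves only by the tool drive_tool, never from a script. Its argument "moves" is one flat list of numbers, 5 for each row, row after row: the shift along the tool's x, y, z in units of 40 mm (1.0 is 40 mm), then the turn about the tool's z in units of 10 degrees (1.0 is 10 degrees), then the finger opening in mm, from 0 to 87. A call has 1 to 5 rows; each row is the pose to reach, as a shift and turn from the pose commanded when the call began, along the tool's axes at that moment; what a row does not reach only later rows make up. A row lasts 1/8 s, in which the tool goes at most 62.5 mm and 10.7 degrees, less where a joint would pass 70% of its speed; a pose out of reach is approached as far as the arm can. A call with a gripper value outside its range is refused whole. The fingers move at their own pace and stop on an object; "squeeze" is the grip in N (left out, the last holds). Time passes only in rows, so rows that repeat a pose let the fingers close. It gives the time, the measured TCP pose, the force, the opening and the grip force at its end, in the units of the state.
- env.get_obs(): the state, without advancing time (a new reading comes with each control period).
- env.read_camera(name): name is "scene" or "top" or "wrist"; returns (picture, depth): 384x512x3 uint8, red, green, blue; 384x512 float32, m along the optical axis (not along the pixel's ray), 0 where there is no reading.
- env.camera_model(name): a dict with "K" (3x3 intrinsics, pixels), "k1" (the pictures are not rectified: a ray, as slopes to the right and down, at radius r is drawn at 1 + k1 r^2 times it, then the intrinsics apply), "rvec" (rotation vector, rad) and "tvec" (3), from world to camera coordinates, as OpenCV has them; the wrist camera has in their place "tool_from_camera" (4x4, takes a point from camera to tool coordinates, whose origin is the TCP and whose axes are the flange's). Camera axes: x right, y down, z forward; pixel columns grow to the right and rows downward; lengths in m; the calibration is good to about 2 mm. A picture is of the moment at which its call begins: read the wrist's pose just before it. camera_model takes no time and is no camera call.
- env.sign_off(): hands the job in; it is judged then, once.
The state is a dict: "time_s": time; "qpos": joint angles; "joint_velocities": joint speeds; "effort": joint torques, N m; "tool_pos": TCP position; "tool_rot": TCP orientation; "force": force on the tool from outside, world axes, zero at the start; "wrist_torque": the same for the moment, N m; "grip_width": finger opening in m; "grasp_force": force on a finger pad.
Only numpy, scipy, OpenCV 4.12 (cv2) and the standard library are available. Lean on these libraries where they do the work, as an engineer would, in place of code of your own. Each camera call takes 0.05 s, during which the arm holds its last target. There are 200 camera calls.

TASK

Push the white soldering block along the bench into the steel corner stop, until one long side lies flush against the stop's long arm and one short side flush against its short arm. Only push it with the fingers: never lift or tip the block, and let the ring that lies on it ride along without falling off or being picked up. Leave everything else on the bench where it is.

Things in the scene. Friction and masses are not known exactly. Their poses are not given: they have to be found in the camera images.
- block: white rectangular soldering block lying flat, free to slide: 95 mm along its own x, 120 mm along y, 25 mm high, grid of small holes drawn on its top; 0.25 to 0.5 kg, slides under a few newtons; too wide to grip. Origin under its centre, at bench level. Starts with its axes turned at most 0.55 rad from the corner stop's.
- corner_stop: L-shaped dark steel stop fixed to the bench, arms 12 mm thick, 14 mm high. Origin: inside corner at bench level. Long arm (far side): inner face x = 0, to y = +172 mm. Short arm (robot's right): inner face y = 0, to x = -110 mm. The block belongs at x < 0, y > 0, with its axes parallel to the stop's: its centre when home is x = -47.5, y = +60 mm in this frame.
- ring: plain metal finger ring lying flat, loose, on top of the block; 23 mm outside diameter, 6 mm high, 12 g. Origin under its centre, so 25 mm above the bench.
- charcoal: small black charcoal block 40 x 60 x 30 mm high; origin under its centre (bystander)
- bottle: white plastic bottle, 68 mm diameter, 150 mm tall, standing; origin under its centre (bystander)
- jar: low amber glass jar with a steel lid, 56 mm diameter, 50 mm tall; origin under its centre (bystander)
- dish: small white ceramic bowl, 80 mm across, 30 mm tall; origin under its centre (bystander)
- hammer: hammer lying on the bench, 240 mm long along its own x (bystander)
- brush: brush lying on the bench, 170 mm long along its own x (bystander)
- tweezers: dark steel cross-lock tweezers lying flat, 140 mm long along own x, up to 24 mm wide, 6 mm high; origin under its middle (bystander)
Not all that is in view belongs to the job. Leave any blue or orange look-alike of the block alone.

How it is judged (in metres and radians):
At the end, for the whole second after the job is handed in: The block lies flat and at rest in the corner, its long side within 3.5 mm of the stop's long arm and its short side within 3.5 mm of the short arm, square to it within 0.04 rad, and the ring lies at rest on top of the block (x of block in the frame of corner_stop between -0.051 and -0.045 m and y of block in the frame of corner_stop between 0.0575 and 0.0635 m and angle between the x axis of block and the x axis of corner_stop, either way round below 0.04 rad and height (world z) of block below 0.004 m and angle between block's own z axis and vertical below 0.05 rad and linear speed of each of block, ring below 0.01 m/s and height (world z) of ring between 0.022 and 0.03 m and x of ring in the frame of block between -0.0475 and 0.0475 m and y of ring in the frame of block between -0.06 and 0.06 m); the robot touches nothing.
It fails at once if the block is lifted off the bench or tipped (height (world z) of block above 0.008 m or angle between block's own z axis and vertical above 0.12 rad).
It fails at once if the ring falls off the block or is picked up (height (world z) of ring below 0.018 m or height (world z) of ring above 0.036 m).
It fails at once if another thing on the bench is moved by more than 20 mm (distance of any of charcoal, bottle, jar, dish, hammer, brush, tweezers from where it was at the start of the episode above 0.02 m).
It also fails if it takes over 61 s, if anything falls off the work surface, if the arm or the gripper's body presses on something with over 40 N, if the wrist force passes 120 N, or if a joint passes its speed limit or range.

## Working session

There is one attempt and no reset: what is moved stays moved. The work goes in short steps, Python scripts to look and compute and a tool call to move; the robot and the scene stay as the last step left them, time stands still between calls to the robot, and variables do not carry over. Pictures are saved under pics/ and viewed, at most 10 in all, crops included, and the job is handed in when it is done.

Besides the shell and the picture viewer there is one more tool, called after "Request:" by a JSON object that holds its "name" and its "arguments", one argument or row to a line. drive_tool: Moves the arm, as the interface text tells. Its arguments: {"type":"object","properties":{"moves":{"type":"array","items":{"type":"number"}},"squeeze":{"type":"number"}},"required":["moves"]}

```bash
mkdir -p pics
cat > h.py <<'E'
import numpy as np, cv2
from cell import env
from scipy.spatial.transform import Rotation as R
def cam(name):
    m=env.camera_model(name)
    if name=="wrist":
        o=env.get_obs(); T=np.eye(4); T[:3,:3]=R.from_euler('xyz',o['tool_rot'],degrees=True).as_matrix(); T[:3,3]=o['tool_pos']
        C=T@np.array(m['tool_from_camera']); Rc,t=C[:3,:3],C[:3,3]
    else:
        Rw=cv2.Rodrigues(np.array(m['rvec'],float))[0]; Rc=Rw.T; t=-Rc@np.array(m['tvec']).ravel()
    return np.array(m['K']),float(m['k1']),Rc,t
def ray(c,px,z):
    K,k1,Rc,t=c
    p=cv2.undistortPoints(np.array(px,float).reshape(-1,1,2),K,np.array([k1,0,0,0.])).reshape(-1,2)
    d=np.c_[p,np.ones(len(p))]@Rc.T
    return t+d*((z-t[2])/d[:,2])[:,None]
def proj(c,P):
    K,k1,Rc,t=c
    return cv2.projectPoints(np.array(P,float).reshape(-1,3),cv2.Rodrigues(Rc.T)[0],-Rc.T@t,K,np.array([k1,0,0,0.]))[0].reshape(-1,2)
E
python3 - <<'E'
from h import *
o=env.get_obs(); print(o['time_s'],o['tool_pos'],o['tool_rot'])
for n in("scene","top"):
    p,d=env.read_camera(n); cv2.imwrite(f"pics/{n}.png",p[:,:,::-1]); np.save(f"{n}_d.npy",d)
    c=cam(n); print(n,c[3],c[2][:,2])
E
```

```text
0.0 [ 0.19237643 -0.62028373  0.2214601 ] [-1.79889103e+02  4.74566902e-03  1.72342553e+01]
scene [ 1.74488587 -0.36108539  0.85872911] [-0.80365904  0.25217404 -0.539018  ]
top [0.31497317 0.02410202 1.42853652] [ 0.15544632 -0.00239239 -0.98784144]
```

View pics/top.png

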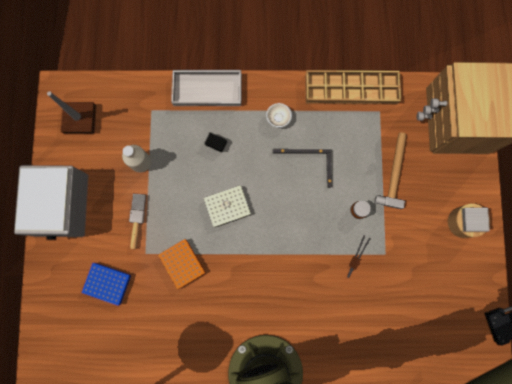

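View pics/scene.png

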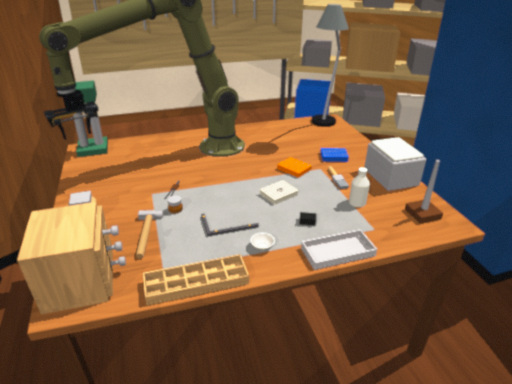

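The top view shows the white block at (228,207) with the ring on it at (227,205). The stop's corner is near (331,152), with the long arm running left to (274,151) and the short arm down to (330,187). There are three candidates for the block: white at (228,207), orange at (182,263) and blue at (107,284). Only the white one matches the description, and it carries the ring. Next I'll measure it and check it in an enlarged crop.

Run:
```python
from h import *
p=cv2.imread("pics/top.png"); c=cam("top")
hsv=cv2.cvtColor(p,cv2.COLOR_BGR2HSV)
def big(mask,x0,y0,x1,y1):
    m=np.zeros_like(mask); m[y0:y1,x0:x1]=mask[y0:y1,x0:x1]
    cs,_=cv2.findContours(m,cv2.RETR_EXTERNAL,cv2.CHAIN_APPROX_NONE); return max(cs,key=cv2.contourArea)
mw=cv2.morphologyEx(((hsv[:,:,2]>175)*255).astype(np.uint8),cv2.MORPH_CLOSE,np.ones((5,5)))
cb=big(mw,195,180,260,235)
P=ray(c,cb.reshape(-1,2),0.025)[:,:2]
r=cv2.minAreaRect((P*1000).astype(np.float32)); print("block",r)
# long side direction
b=cv2.boxPoints(r); print(b)
md=((hsv[:,:,2]<100)*255).astype(np.uint8)
cs=big(md,262,140,345,195)
S=ray(c,cs.reshape(-1,2),0.014)[:,:2]*1000
print("stop hull",cv2.minAreaRect(S.astype(np.float32)))
# arms: fill points, lines
m=np.zeros(md.shape,np.uint8); cv2.drawContours(m,[cs],-1,255,-1); m&=md
v,u=np.nonzero(m); Q=ray(c,np.c_[u,v],0.014)[:,:2]*1000
A=Q[u<322]; B=Q[v>162]
for n,X in(("long",A),("short",B)):
    l=cv2.fitLine(X.astype(np.float32),cv2.DIST_HUBER,0,.01,.01).ravel(); d=l[:2]; q=(X-l[2:])@d; w=(X-l[2:])@np.array([-d[1],d[0]])
    print(n,l,np.degrees(np.arctan2(d[1],d[0])),q.min(),q.max(),w.min(),w.max())
for n,px,z in(("ring",(227,205),.031),("charc",(216,142),.03),("jar",(361,209),.05),("dish",(279,116),.03),("bottle",(133,155),.14),("tweez",(359,257),.005)):
    print(n,ray(c,px,z)[0])
cv2.imwrite("pics/crop.png",cv2.resize(p[120:280,150:380],None,fx=3.4,fy=3.4,interpolation=cv2.INTER_CUBIC))
```

```text
block ((495.56646728515625, 120.9029312133789), (93.35885620117188, 118.41295623779297), 19.627416610717773)
[[431.71167 160.9896 ]
 [471.48685  49.45681]
 [559.42126  80.81627]
 [519.6461  192.34906]]
stop hull ((617.0318603515625, -116.31736755371094), (186.28863525390625, 121.71698760986328), 89.90299987792969)
long [ 7.0703197e-03 -9.9997503e-01  6.7056012e+02 -9.6757240e+01] -89.594894 -73.54958142701786 77.91406522628692 -6.424976589005914 6.878751049088214
short [ 9.9938953e-01 -3.4937177e-02  6.1111389e+02 -2.0160477e+02] -2.00216 -55.287443395109456 21.718058874423477 -7.275218497938996 9.421215297879208
ring [0.49617251 0.11808981 0.031     ]
charc [0.69465885 0.15540534 0.03      ]
jar [ 0.4829555  -0.28752853  0.05      ]
dish [ 0.78010343 -0.04187854  0.03      ]
bottle [0.62576612 0.38326291 0.14      ]
tweez [ 0.34005708 -0.28718438  0.005     ]
```

View pics/crop.png

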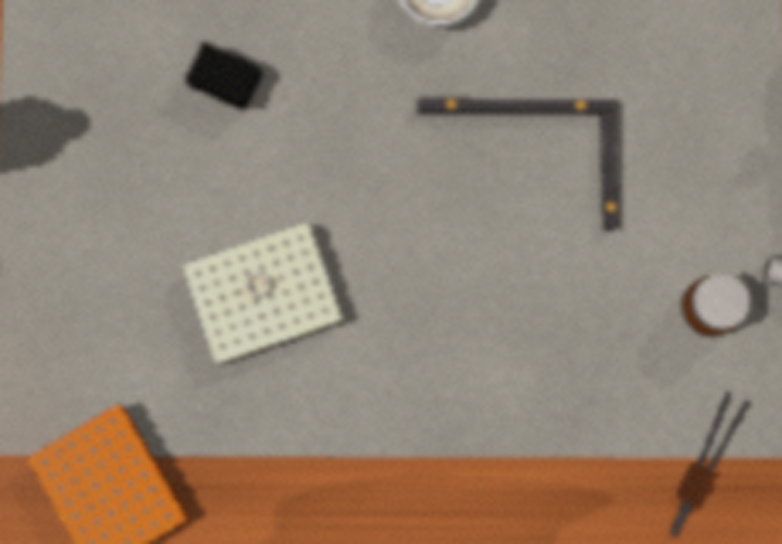

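The crop confirms the white perforated block, with the ring near its centre. It sits at (0.496, 0.121) with yaw +19.6°. The stop is nearly axis-aligned, with its inside corner at about (0.665, -0.197), so home is about (0.6175, -0.137). I'll move round to the block's left short side.

Request:
{"name": "drive_tool", "arguments": {
  "moves": [1.3,-0.7,0,-1,50,2.6,-1.4,0,-2,50,3.9,-2.1,0,-3,50,5.2,-2.8,0,-4,50,6.5,-3.5,0,-5,50]
}}

```text
time_s: 0.72
tool_pos: [0.4003, -0.4084, 0.2222]
tool_rot: [-180.0, 0.0, 67.6]
force: [0.1, -0.8, 0.3]
grip_width: 0.0514
grasp_force: 0.0
```

```bash
cat >> h.py <<'E'
def go(x,y,z,yaw):
    "units of shift to a world target from the present measured pose (tool taken as vertical)"
    o=env.get_obs(); M=R.from_euler('xyz',o['tool_rot'],degrees=True).as_matrix()
    d=M.T@(np.array([x,y,z])-o['tool_pos'])/.04; t=-((yaw-o['tool_rot'][2]+180)%360-180)/10
    print("t",round(o['time_s'],2),"pos",np.round(o['tool_pos'],4),"yaw",np.round(o['tool_rot'],2),"F",np.round(o['force'],1),"-> units",np.round(d,2),"turn",round(t,2))
E
python3 -c "
from h import *
go(.465,.2,.22,109.6)"
```

```text
t 0.72 pos [ 0.4003 -0.4084  0.2222] yaw [-1.7998e+02  1.0000e-02  6.7550e+01] F [ 0.1 -0.8  0.3] -> units [14.68 -4.31  0.06] turn -4.2
```

Request:
{"name": "drive_tool", "arguments": {
  "moves": [1.54,-0.2,0,-0.4,50,3.08,-0.4,0,-0.8,50,4.62,-0.6,0,-1.2,50,6.16,-0.8,0,-1.6,50,7.7,-1.0,0,-2.1,50]
}}

```text
time_s: 1.35
tool_pos: [0.4817, -0.1087, 0.2224]
tool_rot: [-180.0, 0.0, 88.4]
force: [0.9, 0.5, 0.8]
grip_width: 0.05
grasp_force: 0.0
```

```bash
python3 -c "
from h import *
go(.465,.202,.1,109.6)"
```

```text
t 1.35 pos [ 0.4817 -0.1087  0.2224] yaw [-1.800e+02  3.000e-02  8.838e+01] F [0.9 0.5 0.8] -> units [ 7.75 -0.64  3.05] turn -2.12
```

Request:
{"name": "drive_tool", "arguments": {
  "moves": [1.55,-0.13,0,-0.4,50,3.1,-0.26,0,-0.8,50,4.65,-0.39,0,-1.2,50,6.2,-0.52,0,-1.6,50,7.75,-0.64,0,-2.1,50]
}}

```text
time_s: 1.98
tool_pos: [0.4652, 0.2016, 0.2225]
tool_rot: [180.0, 0.1, 109.3]
force: [1.5, -0.0, -0.5]
grip_width: 0.05
grasp_force: 0.0
```

```bash
python3 -c "
from h import *
go(.465,.202,.008,109.6)
p,d=env.read_camera('wrist'); cv2.imwrite('pics/w1.png',p[:,:,::-1])"
```

```text
t 1.98 pos [0.4652 0.2016 0.2225] yaw [1.7998e+02 7.0000e-02 1.0935e+02] F [ 1.5 -0.  -0.5] -> units [ 0.02 -0.    5.36] turn -0.03
```

View pics/w1.png

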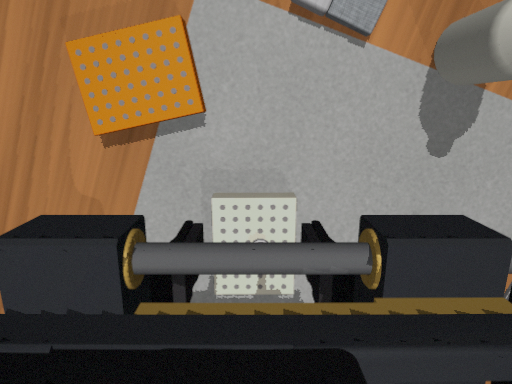

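The wrist view shows the block's left short edge level at row 193, columns 211–296. So the tool is square to it and centred. I'll go down.

Request:
{"name": "drive_tool", "arguments": {
  "moves": [0,0,1.5,0,50,0,0,3.0,0,50,0,0,4.5,0,50,0,0,5.3,0,50,0,0,5.35,0,50]
}}

```text
time_s: 2.65
tool_pos: [0.4632, 0.1991, 0.0061]
tool_rot: [-179.7, -0.1, 109.3]
force: [-0.7, -0.1, 0.1]
grip_width: 0.0497
grasp_force: 0.0
```

```bash
python3 -c "
from h import *
go(.465,.202,.008,109.6)
p,d=env.read_camera('wrist'); cv2.imwrite('pics/w2.png',p[:,:,::-1])
p,d=env.read_camera('top'); cv2.imwrite('pics/t2.png',cv2.resize(p[120:280,150:380,::-1],None,fx=3.4,fy=3.4))"
```

```text
t 2.65 pos [0.4632 0.1991 0.0061] yaw [-1.7966e+02 -5.0000e-02  1.0926e+02] F [-0.7 -0.1  0.1] -> units [ 0.05  0.07 -0.05] turn -0.03
```

View pics/w2.png

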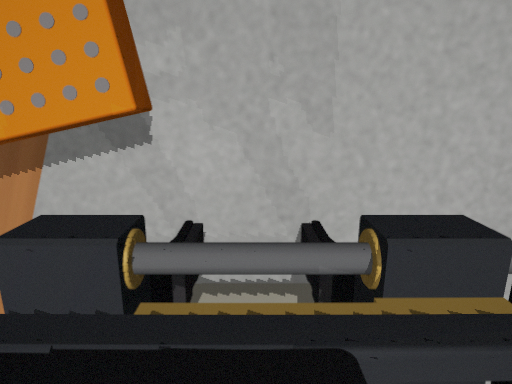

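Request:
{"name": "drive_tool", "arguments": {
  "moves": [-0.25,0,-0.08,0,50,-0.5,0,-0.08,0,50,-0.85,0,-0.08,0,50,-1.2,0,-0.08,0,50,-1.55,0,-0.08,0,50]
}}

```text
time_s: 3.38
tool_pos: [0.4868, 0.1412, 0.0124]
tool_rot: [179.9, -0.0, 109.2]
force: [-2.1, 4.3, 3.4]
grip_width: 0.0501
grasp_force: 2.3
```

```bash
cat >> h.py <<'E'
def look(name):
    c=cam("top"); p,_=env.read_camera("top"); p=np.ascontiguousarray(p[:,:,::-1])
    hsv=cv2.cvtColor(p,cv2.COLOR_BGR2HSV)
    m=((hsv[:,:,2]>175)*255).astype(np.uint8); m[:125]=0; m[245:]=0; m[:,:190]=0; m[:,345:]=0
    m=cv2.morphologyEx(m,cv2.MORPH_CLOSE,np.ones((5,5)))
    k=max(cv2.findContours(m,cv2.RETR_EXTERNAL,cv2.CHAIN_APPROX_NONE)[0],key=cv2.contourArea)
    r=cv2.minAreaRect((ray(c,k.reshape(-1,2),.025)[:,:2]*1000).astype(np.float32)); print("block",np.round(r[0],1),np.round(r[1],1),round(r[2],1))
    cv2.imwrite(f"pics/{name}.png",cv2.resize(p[120:280,150:380],None,fx=3.4,fy=3.4,interpolation=cv2.INTER_CUBIC))
E
python3 -c "
from h import *
look('t3'); go(.52,.05,.01,109.6)"
```

```text
block [555.9  49.7] [27.7 42.1] 18.9
t 3.42 pos [0.4875 0.1383 0.012 ] yaw [1.7998e+02 1.1000e-01 1.0910e+02] F [-0.2  1.1  1.6] -> units [-2.35  0.05  0.05] turn -0.05
```

View pics/t3.png

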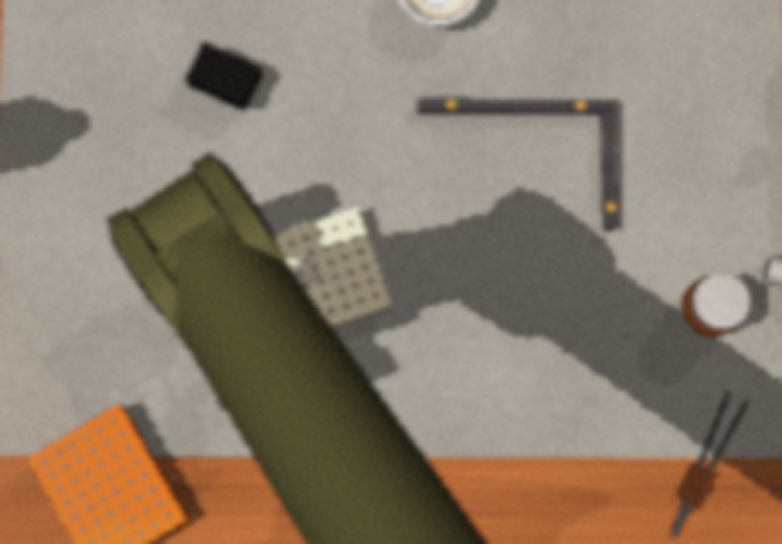

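The block is sliding squarely ahead of the fingers. Its right corners are at about (371,210) and (390,302) in the crop. I'll keep pushing straight.

Request:
{"name": "drive_tool", "arguments": {
  "moves": [-0.35,0,0,0,50,-0.7,0,0,0,50,-1.05,0,0,0,50,-1.4,0,0,0,50,-1.75,0,0,0,50]
}}

```text
time_s: 4.05
tool_pos: [0.5089, 0.0755, 0.0117]
tool_rot: [-180.0, -0.1, 109.3]
force: [-1.8, 5.0, 5.0]
grip_width: 0.0498
grasp_force: 2.6
```

Request:
{"name": "drive_tool", "arguments": {
  "moves": [-0.35,0,0,0,50,-0.7,0,0,0,50,-1.05,0,0,0,50,-1.4,0,0,0,50,-1.75,0,0,0,50]
}}

```text
time_s: 4.68
tool_pos: [0.5316, 0.0095, 0.0116]
tool_rot: [-179.9, -0.1, 109.3]
force: [-1.8, 4.4, 4.2]
grip_width: 0.0499
grasp_force: 2.7
```

```bash
python3 -c "
from h import *
look('t4'); go(.575,-.07,.01,90)"
```

```text
block [602.4 -84.5] [26.9 33.9] 18.9
t 4.72 pos [0.5324 0.0066 0.0115] yaw [-1.7994e+02  5.0000e-02  1.0913e+02] F [0.1 0.9 2.4] -> units [-2.16  0.38  0.04] turn 1.91
```

View pics/t4.png

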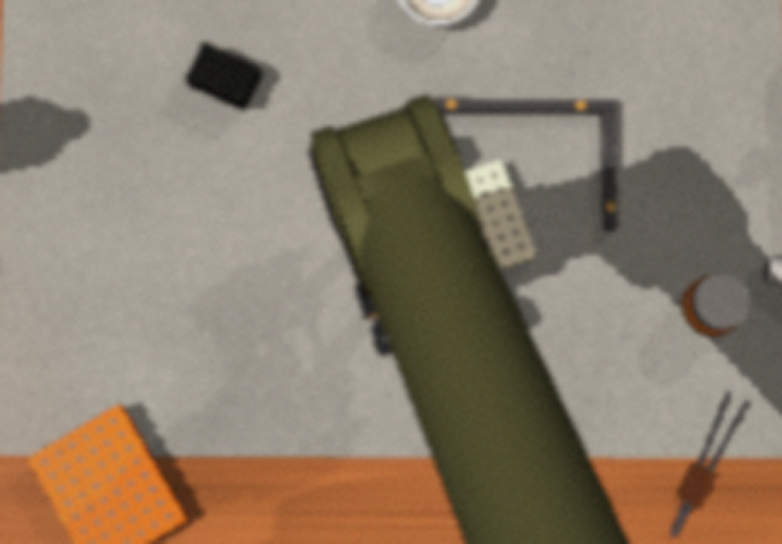

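The block's right end is visible at (487,178)–(515,255), still square to the fingers. The next push follows an arc that turns the block 19° clockwise.

Request:
{"name": "drive_tool", "arguments": {
  "moves": [-0.36,0.1,0,0.38,50,-0.72,0.19,0,0.76,50,-1.09,0.25,0,1.14,50,-1.45,0.29,0,1.52,50,-1.81,0.3,0,1.9,50]
}}

```text
time_s: 5.35
tool_pos: [0.567, -0.0552, 0.0114]
tool_rot: [-179.9, -0.0, 90.1]
force: [-0.1, 3.9, 1.8]
grip_width: 0.0501
grasp_force: 1.8
```

Request:
{"name": "drive_tool", "arguments": {
  "moves": [0.3,0,0,0,50,0.8,0,0,0,50,0.8,0,-1.5,0,50,0.8,0,-3.0,0,50,0.8,0,-3.2,0,50]
}}

```text
time_s: 5.98
tool_pos: [0.5697, -0.0205, 0.1442]
tool_rot: [179.6, 0.1, 90.4]
force: [-0.2, 0.5, -0.5]
grip_width: 0.0498
grasp_force: 0.0
```

```bash
python3 -c "
from h import *
look('t5'); go(.47,-.13,.15,0)
p,d=env.read_camera('wrist'); cv2.imwrite('pics/w5.png',p[:,:,::-1])
print(env.get_obs()['qpos'])"
```

```text
block [546.4  62. ] [15.8  8.8] 18.7
t 6.03 pos [ 0.5687 -0.0211  0.1429] yaw [1.7972e+02 9.0000e-02 9.0410e+01] F [-0.5 -0.2 -0.6] -> units [-2.71 -2.49 -0.19] turn 9.04
[ 36.76966861  16.15979075 -43.18759367  99.92138702  11.89238367
  68.48192936  -9.29105569]
```

View pics/t5.png

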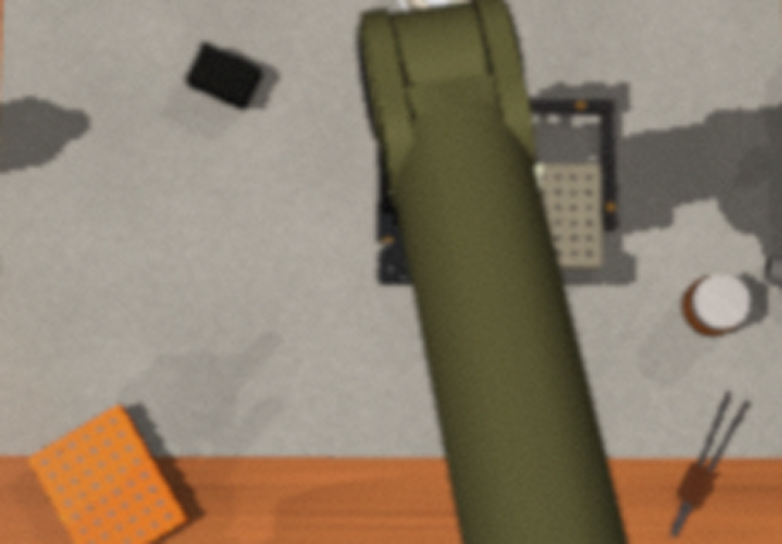

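The block is square to the stop, with its right edge at crop column 601 about 10 mm short of the short arm. Its near edge is at row 267. I'll swing round to the near long side with the tool at yaw 0.

Request:
{"name": "drive_tool", "arguments": {
  "moves": [-0.53,-0.65,-0.6,1,60,-1.06,-1.3,-1.2,2,60,-1.6,-1.95,-1.4,3,60,-2.1,-2.6,-1.4,4,60,-2.65,-3.25,-1.4,5,60]
}}

```text
time_s: 6.7
tool_pos: [0.4354, -0.1294, 0.1935]
tool_rot: [-179.8, 0.1, 40.0]
force: [1.2, -1.2, 0.5]
grip_width: 0.0599
grasp_force: 0.0
```

Request:
{"name": "drive_tool", "arguments": {
  "moves": [0,0,0,1,60,0,0,0,2,60,0,0,0,3,60,0,0,0,4,60,0,0,0,4.04,60]
}}

```text
time_s: 7.32
tool_pos: [0.4364, -0.1289, 0.1937]
tool_rot: [-179.9, 0.2, -0.0]
force: [-0.0, 0.4, -0.2]
grip_width: 0.0602
grasp_force: 0.0
```

```bash
python3 -c "
from h import *
go(.47,-.128,.01,0)
c=cam('wrist'); print(c[3],c[2][:,2]); p,d=env.read_camera('wrist'); cv2.imwrite('pics/w6.png',p[:,:,::-1])"
```

```text
t 7.33 pos [ 0.4364 -0.1289  0.1937] yaw [-1.7992e+02  2.0000e-01 -4.0000e-02] F [-0.   0.4 -0.2] -> units [ 0.86 -0.02  4.59] turn -0.0
[ 0.5018018  -0.1291971   0.35485821] [-0.24341807  0.00147063 -0.96992035]
```

View pics/w6.png

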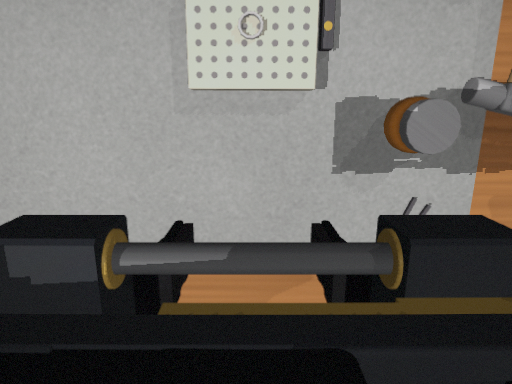

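The wrist view shows the block square, with its near edge running from (189,88) to (315,89). The ring is at (251,25), and the short arm's end is at (320–333, 49), just right of the block. I'll measure these.

```bash
python3 -c "
from h import *
c=cam('wrist')
p=cv2.imread('pics/w6.png'); hsv=cv2.cvtColor(p,cv2.COLOR_BGR2HSV)
m=((hsv[:,:,2]>165)*255).astype(np.uint8); m=cv2.morphologyEx(m[:120,150:350],cv2.MORPH_CLOSE,np.ones((11,11)))
k=max(cv2.findContours(m,0,1)[0],key=cv2.contourArea); print(cv2.boundingRect(k))
print('near edge',ray(c,[(189,88),(315,88.5)],.025),'\nupper side pts',ray(c,[(186,2),(319,2)],.025))
print('arm end',ray(c,[(320,49),(333,49)],.014)); print('ring',ray(c,(251,25),.031))
"
```

```text
(35, 0, 165, 120)
near edge [[ 0.52136063 -0.06964814  0.025     ]
 [ 0.52105054 -0.18817894  0.025     ]] 
upper side pts [[ 0.5948391  -0.070046    0.025     ]
 [ 0.59494804 -0.18845096  0.025     ]]
arm end [[ 0.55758592 -0.19326992  0.014     ]
 [ 0.55762955 -0.20559699  0.014     ]]
ring [[ 0.57458137 -0.12796326  0.031     ]]
```

Request:
{"name": "drive_tool", "arguments": {
  "moves": [0.3,0,1.5,0,60,0.6,0,3.0,0,60,0.9,0,4.3,0,60,0.9,0,4.55,0,60,0.9,0,4.55,0,60]
}}

```text
time_s: 8.0
tool_pos: [0.4733, -0.1294, 0.0137]
tool_rot: [-180.0, 0.1, -0.1]
force: [0.5, 0.3, 0.4]
grip_width: 0.06
grasp_force: 0.0
```

Request:
{"name": "drive_tool", "arguments": {
  "moves": [0.5,0,0,0,60,0.9,0,0,0,60,1.2,0,0,0,60,1.5,0,0,0,60,1.8,0,0,0,60]
}}

```text
time_s: 8.62
tool_pos: [0.5458, -0.1301, 0.0138]
tool_rot: [180.0, 0.1, -0.2]
force: [-5.1, -0.0, 2.8]
grip_width: 0.0604
grasp_force: 2.3
```

Request:
{"name": "drive_tool", "arguments": {
  "moves": [0.1,0,0,0,60,0.15,0,0,0,60,0.2,0,0,0,60,0.25,0,0,0,60,0.3,0,0,0,60]
}}

```text
time_s: 9.25
tool_pos: [0.558, -0.13, 0.0136]
tool_rot: [-180.0, -0.0, -0.2]
force: [-2.8, -0.8, -1.4]
grip_width: 0.06
grasp_force: 1.0
```

Request:
{"name": "drive_tool", "arguments": {
  "moves": [0.05,0,0,0,60,0.1,0,0,0,60,0.15,0,0,0,60]
}}

```text
time_s: 9.62
tool_pos: [0.5619, -0.1301, 0.0135]
tool_rot: [180.0, 0.2, -0.2]
force: [-9.5, 0.3, 6.8]
grip_width: 0.0598
grasp_force: 4.8
```

Request:
{"name": "drive_tool", "arguments": {
  "moves": [0.05,0,0,0,60,0.1,0,0,0,60,0.1,0,0,0,60]
}}

```text
time_s: 10.0
tool_pos: [0.562, -0.1301, 0.0135]
tool_rot: [180.0, 0.7, -0.2]
force: [-16.9, 0.6, 14.1]
grip_width: 0.0602
grasp_force: 8.7
```

Request:
{"name": "drive_tool", "arguments": {
  "moves": [-0.3,0,0,0,60,-1.0,0,0,0,60,-1.8,0,-1.2,0,60,-2.6,0,-2.6,0,60,-3.0,0,-4.0,0,60]
}}

```text
time_s: 10.62
tool_pos: [0.4471, -0.1298, 0.1754]
tool_rot: [179.9, -0.1, -0.2]
force: [0.5, -0.6, 0.3]
grip_width: 0.0598
grasp_force: 0.0
```

```bash
python3 -c "
from h import *
go(.61,-.035,.15,90)
c=cam('wrist'); p,d=env.read_camera('wrist'); cv2.imwrite('pics/w7.png',p[:,:,::-1])
hsv=cv2.cvtColor(p[:,:,::-1].copy(),cv2.COLOR_BGR2HSV); v=hsv[:,:,2]
# block side columns: bright run, per row
for r in (5,20,35,50):
    row=v[r].astype(int); g=np.nonzero(np.abs(np.diff(row))>25)[0]; g=g[(g>150)&(g<370)]; print(r,g[:3],g[-8:],row[300:345:3])
"
```

```text
t 10.62 pos [ 0.4471 -0.1298  0.1754] yaw [ 1.7992e+02 -1.0000e-01 -1.6000e-01] F [ 0.5 -0.6  0.3] -> units [ 4.07 -2.38  0.64] turn -9.02
5 [178 187 194] [302 310 318 319 320 321 324 343] [204 165 141 142 203 203 201  63  38  92  89  90  89 106 107]
20 [179 193 205] [287 292 303 308 318 320 323 342] [205 200 143 190 203 204 185  34  85  94  89  92  82 109 113]
35 [317 318 319] [318 319 322 324 325 333 334 341] [205 205 205 205 204 204 136  34  93 200 201 200  95 108 161]
50 [319 320 322] [319 320 322 340] [151 156 158 159 157 153 158  44  93  92  92  90 106 111 161]
```

View pics/w7.png

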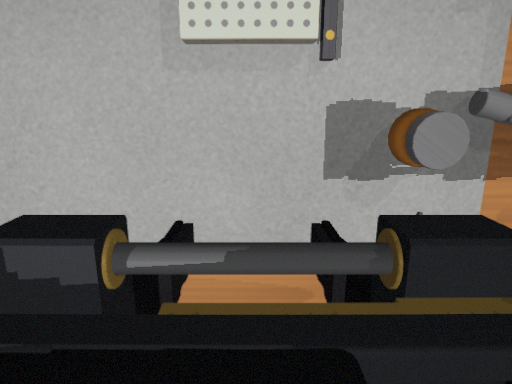

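The view shows the block square, with its near edge at row 40 (columns 180–320) and only a sliver of gap to the short arm at column 321. I'll go round to the left side for the final push.

Request:
{"name": "drive_tool", "arguments": {
  "moves": [0.8,-0.5,0,-1,50,1.6,-1.0,0,-2,50,2.4,-1.5,0,-3,50,3.2,-2.0,0,-4,50,4.07,-2.6,0,-5,50]
}}

```text
time_s: 11.3
tool_pos: [0.6131, -0.0259, 0.1743]
tool_rot: [179.8, -0.1, 50.1]
force: [-0.5, -0.9, -0.1]
grip_width: 0.0498
grasp_force: 0.0
```

Request:
{"name": "drive_tool", "arguments": {
  "moves": [0,0,0.5,-1,45,0,0,1,-2,45,0,0,1.5,-3,45,0,0,1.5,-4.02,45,0,0,1.5,-4.02,45]
}}

```text
time_s: 11.92
tool_pos: [0.6116, -0.0259, 0.1139]
tool_rot: [179.9, -0.1, 89.9]
force: [0.4, 1.1, 0.4]
grip_width: 0.0449
grasp_force: 0.0
```

```bash
python3 -c "
from h import *
go(.61,-.035,.01,90)"
```

```text
t 11.93 pos [ 0.6116 -0.0259  0.1139] yaw [ 1.7989e+02 -6.0000e-02  8.9920e+01] F [0.4 1.1 0.4] -> units [-0.23 -0.05  2.6 ] turn -0.01
```

Request:
{"name": "drive_tool", "arguments": {
  "moves": [-0.1,-0.05,1.4,0,45,-0.2,-0.05,2.4,0,45,-0.2,-0.05,2.55,0,45,-0.2,-0.05,2.55,0,45]
}}

```text
time_s: 12.42
tool_pos: [0.61, -0.0336, 0.013]
tool_rot: [179.9, -0.0, 90.0]
force: [0.7, -0.0, 0.4]
grip_width: 0.0451
grasp_force: 0.0
```

Request:
{"name": "drive_tool", "arguments": {
  "moves": [-0.2,0,0,0,45,-0.4,0,0,0,45,-0.55,0,0,0,45,-0.65,0,0,0,45,-0.7,0,0,0,45]
}}

```text
time_s: 13.05
tool_pos: [0.6092, -0.0597, 0.0125]
tool_rot: [179.9, -0.2, 90.1]
force: [-0.3, 6.0, 4.6]
grip_width: 0.0451
grasp_force: 3.0
```

Request:
{"name": "drive_tool", "arguments": {
  "moves": [-0.05,0,0,0,45,-0.1,0,0,0,45,-0.15,0,0,0,45,-0.2,0,0,0,45]
}}

```text
time_s: 13.55
tool_pos: [0.6092, -0.0626, 0.0126]
tool_rot: [179.9, -0.5, 90.2]
force: [-1.1, 13.7, 3.7]
grip_width: 0.045
grasp_force: 7.2
```

Request:
{"name": "drive_tool", "arguments": {
  "moves": [-0.05,0,0,0,45,-0.1,0,0,0,45,-0.1,0,0,0,45]
}}

```text
time_s: 13.92
tool_pos: [0.6091, -0.0627, 0.0126]
tool_rot: [179.9, -0.8, 90.4]
force: [-0.9, 17.4, 3.9]
grip_width: 0.0449
grasp_force: 9.0
```

No further advance, with the reaction up to 17 N, so the block is seated against the short arm. I'll back off clear of the top view and measure.

Request:
{"name": "drive_tool", "arguments": {
  "moves": [0.3,0,0,0,45,0.8,0,0,0,45,0.9,0,-1.4,0,45,0.9,0,-2.9,0,45,0.9,0,-4.2,0,45]
}}

```text
time_s: 14.55
tool_pos: [0.6088, -0.0381, 0.1818]
tool_rot: [180.0, 0.1, 90.0]
force: [0.5, -0.2, -0.7]
grip_width: 0.0448
grasp_force: 0.0
```

Request:
{"name": "drive_tool", "arguments": {
  "moves": [1.5,0,0,0,45,3.0,0,0,0,45,4.5,0,0,0,45,6.0,0,0,0,45,6.0,0,0,0,45]
}}

```text
time_s: 15.18
tool_pos: [0.6058, 0.2099, 0.1801]
tool_rot: [-180.0, -0.2, 90.7]
force: [-1.1, -1.1, -0.3]
grip_width: 0.0455
grasp_force: 0.0
```

Run:
```python
from h import *
go(.447,-.137,.19,0)
c=cam("top"); p,_=env.read_camera("top"); p=np.ascontiguousarray(p[:,:,::-1]); cv2.imwrite("pics/t8.png",p)
hsv=cv2.cvtColor(p,cv2.COLOR_BGR2HSV); v=hsv[:,:,2]; m=np.zeros_like(v); m[140:205,262:340]=(v[140:205,262:340]>170)*255
m=cv2.morphologyEx(m,cv2.MORPH_CLOSE,np.ones((5,5)))
k=max(cv2.findContours(m,0,1)[0],key=cv2.contourArea)
r=cv2.minAreaRect((ray(c,k.reshape(-1,2),.025)[:,:2]*1000).astype(np.float32)); print(r)
print(ray(c,[(330,185),(300,151)],.014))
for col in (285,300,315): print(col,v[145:190,col])
for row in (165,175,183): print(row,v[row,275:340])
```

```text
t 15.18 pos [0.6058 0.2099 0.1801] yaw [-179.97   -0.19   90.66] F [-1.1 -1.1 -0.3] -> units [-8.63 -4.07 -0.27] turn 9.07
((546.1980590820312, -107.33175659179688), (90.6610107421875, 237.1963348388672), 0.20001746714115143)
[[ 0.56239152 -0.20088556  0.014     ]
 [ 0.67082944 -0.10841562  0.014     ]]
285 [ 99  95  89  72  54  49  44  41  54  76  82  82  88  85  86  84  83  84
  84  88  96 128 149 158 160 158 159 162 160 158 161 160 160 158 160 158
 158 159 162 161 163 164 167 168 166]
300 [ 98  95  97  89  65  47  78 139 154 153 149 150 157 153 145 138 147 153
 149 143 147 151 154 149 173 215 230 227 219 227 231 229 224 228 230 229
 200 149 150 160 161 163 166 165 166]
315 [ 93  93  93  89  63  52  74 136 149 138 120 128 147 146 130 127 143 147
 133 120 129 146 145 126 126 146 149 132 125 139 153 161 176 203 226 227
 203 151 150 163 164 165 164 165 169]
165 [ 94  98  96  97  97  94  91  85  86  88  96 103 101 125 189 226 227 220
 217 215 194 159 139 143 150 147 141 139 136 122 115 122 140 145 133 125
 132 149 148 138 129 139 150 150 142 143 152 154 143 132 140 144 119  79
  53  57  83  98 100 102 101  98  97  96  94]
175 [172 172 169 168 169 170 163 160 159 158 161 159 158 160 190 221 230 229
 229 231 232 231 229 230 231 231 228 228 231 232 230 227 223 215 198 177
 173 177 175 162 153 152 155 155 150 153 152 155 152 149 150 149 129  90
  51  47  65  85  97 100  99  99 100  98  99]
183 [179 175 174 175 172 171 166 166 163 163 162 162 160 158 156 151 152 150
 152 148 151 152 150 151 152 150 150 150 152 152 155 153 152 153 154 155
 157 154 151 150 150 157 152 153 152 148 145 147 152 145 124  95  64  47
  46  54  75  90  98  97 101  97  99 100  99]
```

Run:
```python
from h import *
c=cam("top"); 
print("top",ray(c,[(300,150.9),(315,150.9)],.025)[:,:2]); print("bottom",ray(c,[(300,181.3),(315,181.3)],.025)[:,:2])
print("left",ray(c,[(288.4,165),(288.6,175)],.025)[:,:2]); print("right",ray(c,[(327.5,165),(327.7,175)],.025)[:,:2])
# stop outer edges
print("outer far",ray(c,[(300,148.2),(315,148.3)],.014)[:,:2],"outer right",ray(c,[(331.3,165),(331.2,175)],.014)[:,:2])
p=cv2.imread("pics/t8.png")
a=cv2.imread("pics/top.png"); print("diff charcoal/dish/jar/tweezers",[np.abs(p[y-12:y+12,x-12:x+12].astype(int)-a[y-12:y+12,x-12:x+12]).mean().round(1) for x,y in((216,142),(279,116),(361,209),(359,257))])
# ring: local texture on block
s=cv2.cvtColor(p,cv2.COLOR_BGR2HSV)[152:182,289:328,1]; print(s[::2,::2])
```

```text
top [[ 0.6683837  -0.10738874]
 [ 0.66861961 -0.15439333]]
bottom [[ 0.571715   -0.10632347]
 [ 0.5719065  -0.15282015]]
left [[ 0.62312176 -0.07075437]
 [ 0.59142621 -0.07115572]]
right [[ 0.62368311 -0.19266925]
 [ 0.59194965 -0.19264043]]
outer far [[ 0.67991232 -0.10851846]
 [ 0.67982929 -0.15593301]] outer right [[ 0.62616099 -0.20633313]
 [ 0.59416965 -0.20532039]]
diff charcoal/dish/jar/tweezers [np.float64(23.8), np.float64(24.3), np.float64(37.7), np.float64(17.3)]
[[52 56 52 53 57 53 50 51 54 54 53 52 50 51 51 62 69 57 55 52]
 [54 55 52 54 58 56 53 55 54 54 54 55 54 52 54 55 56 53 53 52]
 [52 54 53 57 53 55 52 56 52 52 54 51 54 52 52 52 54 50 51 53]
 [52 55 55 56 53 54 54 55 56 54 51 51 54 54 54 51 56 50 53 49]
 [49 55 50 57 52 53 49 52 48 46 45 52 52 48 52 48 55 53 53 51]
 [52 53 52 53 51 54 54 53 39 44 46 47 54 54 55 55 56 56 57 54]
 [26 29 36 46 51 51 50 54 41 49 51 40 51 49 53 52 56 52 53 51]
 [25 23 25 33 43 53 54 52 44 48 46 44 53 54 54 54 56 53 53 52]
 [27 27 32 30 34 47 53 55 50 46 47 48 53 51 52 49 53 51 51 52]
 [27 23 28 26 27 32 38 54 55 54 56 54 54 54 54 55 52 56 52 52]
 [32 28 30 26 31 25 29 39 48 52 53 51 51 52 52 53 52 50 48 50]
 [38 28 28 25 27 24 27 26 28 33 49 50 57 51 54 55 51 52 54 54]
 [36 27 27 22 28 23 25 24 25 26 29 32 35 46 52 53 52 54 52 48]
 [36 28 29 27 28 22 26 27 28 27 24 30 27 33 47 53 52 49 51 42]
 [38 28 27 24 27 25 28 27 27 28 27 29 29 29 34 44 55 51 53 48]]
```

Both contacts agree to about 1 mm. The block's far edge is at 0.668 against the stop's inner face at 0.668, and its right edge is at -0.193 against -0.194. The block is square, the ring is near its centre and the arm is clear, so I'll hand in.

```bash
python3 -c "
from h import *
print(env.sign_off())"
```

```text
the job is handed in; nothing more can be done
None
```

I handed the job in at about 15 s. The white block lies square in the corner with both sides within about 1 mm of the stop and the ring still on top. I planned every move clear of the other things on the bench, but shadows kept the last picture from confirming they hadn't moved, and the hand-in returned no verdict.

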